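Sweep the leftover nuts off the assembly board into the yellow tray

ROBOT

A 6-joint arm with a two-finger parallel gripper is mounted at the origin on the work surface. World frame = base frame: x ahead of the robot, y to its left, z up, the work surface at z = 0. Lengths are in m, angles in rad, forces in N, time in s.
With the tool pointing down it reaches from about 0.325 to 0.9 m from the base axis. Payload 6.1 kg.
Tool frame: the origin (TCP) lies at the very end of the fingers, on their centre line; the grasp point (between the pads) lies 19 mm behind it; z points along the fingers, y is the line along which they close (so a half turn about z gives the same grasp; the last joint's range is limited). The gripper opens to 87 mm and grips with 3 to 60 N. Pads are 19 mm wide; open, the fingers measure 117 mm over their backs; the gripper's body (75 mm by 190 mm) begins 51 mm behind the grasp point.
Start: joints at [-1.409, 0.22, 1.526, -0, 1.395, -0.126], TCP at [0.177, -0.599, 0.223] pointing down, gripper open.
Joint ranges: [-2.98, 2.98], [-0.91, 2.08], [0.09, 2.57], [-1.24, 4.39], [0.2, 2.65], [-2.68, 2.68]. Speed limits (rad/s): [2.57, 2.57, 3.01, 3.14, 3.14, 3.14].

INTERFACE

Orientations are given as a unit quaternion [w, x, y, z].
In Python, from station import robot, grab_frame, camera_model gives the robot as it stands.
- The arm moves only by the tool step_arm, never from a script. Its arguments are lists of equal length, an entry for each row: "linear": the shift along the world's x, y, z scaled (see below), a list of three; "turn": the turn, a rotation vector about the world's x, y, z scaled (see below), a list of three. In form: {"linear": [[x, y, z], ...], "turn": [[ax, ay, az], ...]}. A call has 1 to 8 rows; each row is the pose to reach, as a shift and turn from the pose commanded when the call began, turning the shorter way round; what a row does not reach only later rows make up. The controller multiplies each number of a shift by 1 m and each number of a turn by 360 degrees. A row lasts 1/8 s, in which the tool goes at most 62.5 mm and 10.7 degrees, less where a joint would pass 70% of its speed; a pose out of reach is approached as far as the arm can. A call with a number of a shift or a turn outside -1 to 1 is refused whole. A call with a gripper value outside its range is refused whole. "claw" is the closure, from -1 (fully open) to 1 (shut), set as the call begins (left out, the last holds). The fingers move at their own pace and stop on an object; the grip force is fixed at half the most. Time passes only in rows, so rows that repeat a pose let the fingers close. It gives the time, the measured TCP pose, the force, the opening and the grip force at its end, in the units of the state.
- robot.observe(): the state, without advancing time (a new reading comes with each control period).
- grab_frame(name): name is "scene" or "top" or "wrist"; returns the picture (420x560x3 uint8, blue, green, red); there is no depth.
- camera_model(name): a dict with "fx", "fy", "cx", "cy" (pixels), "T" (4x4, takes a point from camera to world coordinates); the wrist camera has in their place "hand_eye" (4x4, takes a point from camera to tool coordinates, whose origin is the TCP and whose axes are the flange's). Camera axes: x right, y up, looking along -z (the intrinsics and any distortion apply to the point x, -y, -z); pixel columns grow to the right and rows downward; lengths in m; the calibration is good to about 2 mm. A picture is of the moment at which its call begins: read the wrist's pose just before it. camera_model takes no time and is no camera call.
- robot.close_job(): hands the job in; it is judged then, once.
The state is a dict: "time_s": time; "q": joint angles; "qvel": joint speeds; "tau": joint torques, N m; "tcp_pos": TCP position; "tcp_rot": TCP orientation; "contact_force": force on the tool from outside, world axes, zero at the start; "moment": the same for the moment, N m; "grip_width": finger opening in m; "gripper_force": force on a finger pad.
Only numpy, scipy, OpenCV 4.12 (cv2) and the standard library are available. Lean on these libraries where they do the work, as an engineer would, in place of code of your own. Each camera call takes 0.05 s, during which the arm holds its last target. There are 200 camera calls.

TASK

Clear the assembly board: sweep all four leftover steel nuts across the board and off its end so that they drop into the yellow tray, not the blue one. Only push the nuts with the fingers, never pick them up or carry them, and leave the signal lamp and the relay standing where they are on the board.

Things in the scene. Friction and masses are not known exactly. Their poses are not given: they have to be found in the camera images.
- board: fixed assembly board, plywood with a flat dark grey top: 220 mm along its x, 300 mm along its y, 40 mm high (top surface 40 mm above the bench); no rim. Origin: centre of its underside, on the bench. A tray stands against each of its two y ends (y = +150 and -150 mm)
- catch_tray: fixed open yellow tray that takes the nuts, against one y end of the board (either end; it changes from start to start), with its axes parallel to the board's: 220 mm along x, 110 mm along y, 34 mm high (its rim is 6 mm below the board's top), walls and floor 3 mm. Origin: centre of its underside, on the bench, 205 mm from the board's origin
- stock_tray: fixed open blue tray of the same size holding white terminal blocks, against the other y end of the board. Origin: centre of its underside. Nuts do not belong in it
- nut1: loose steel hexagon nut lying flat, 24 mm across flats, 27.7 mm across corners, 13 mm high, with a dark threaded hole; about 35 g; origin: centre of its underside, z axis up. At the start it lies on the board (origin 40 mm above the bench), in board coordinates at |x| 55 to 75 mm and |y| 30 to 100 mm, one nut to each quarter of the board. All four nuts are alike and all are to be swept
- nut2: loose steel hexagon nut lying flat, 24 mm across flats, 27.7 mm across corners, 13 mm high, with a dark threaded hole; about 35 g; origin: centre of its underside, z axis up. At the start it lies on the board (origin 40 mm above the bench), in board coordinates at |x| 55 to 75 mm and |y| 30 to 100 mm, one nut to each quarter of the board. All four nuts are alike and all are to be swept
- nut3: loose steel hexagon nut lying flat, 24 mm across flats, 27.7 mm across corners, 13 mm high, with a dark threaded hole; about 35 g; origin: centre of its underside, z axis up. At the start it lies on the board (origin 40 mm above the bench), in board coordinates at |x| 55 to 75 mm and |y| 30 to 100 mm, one nut to each quarter of the board. All four nuts are alike and all are to be swept
- nut4: loose steel hexagon nut lying flat, 24 mm across flats, 27.7 mm across corners, 13 mm high, with a dark threaded hole; about 35 g; origin: centre of its underside, z axis up. At the start it lies on the board (origin 40 mm above the bench), in board coordinates at |x| 55 to 75 mm and |y| 30 to 100 mm, one nut to each quarter of the board. All four nuts are alike and all are to be swept
- lamp: loose signal lamp standing upright on the board: black cylinder 28 mm across with a 30 mm steel collar and a green lens, 48 mm high, 60 g; origin: centre of its underside. Stands on the board's middle strip (board |x| under 6 mm, |y| 30 to 90 mm). Leave it alone
- relay: loose plug-in relay standing upright on the board: cream block 28 x 28 mm on a black foot, orange top, 48 mm high, 60 g; origin: centre of its underside. Stands on the board's middle strip, on the other half from the lamp (board |x| under 6 mm, |y| 30 to 90 mm). Leave it alone

How it is judged:
At the end, for the whole second after the job is handed in: All four nuts lie at rest inside the yellow tray (each nut's origin within its walls and below its rim); the lamp and the relay stand upright (within 0.3 rad) within 12 mm of where they were (x of nut1 in the frame of catch_tray between -0.108 and 0.108 m and y of nut1 in the frame of catch_tray between -0.053 and 0.053 m and z of each of nut1, nut2, nut3, nut4 in the frame of catch_tray below 0.033 m and linear speed of each of nut1, nut2, nut3, nut4 below 0.02 m/s and x of nut2 in the frame of catch_tray between -0.108 and 0.108 m and y of nut2 in the frame of catch_tray between -0.053 and 0.053 m and x of nut3 in the frame of catch_tray between -0.108 and 0.108 m and y of nut3 in the frame of catch_tray between -0.053 and 0.053 m and x of nut4 in the frame of catch_tray between -0.108 and 0.108 m and y of nut4 in the frame of catch_tray between -0.053 and 0.053 m and distance of each of lamp, relay from where it was at the start of the episode below 0.012 m and angle between each of lamp, relay's own z axis and vertical below 0.3 rad); the robot touches nothing.
It fails at once if a nut is lifted: raised more than 16 mm above the board's top, or carried or thrown over the yellow tray (6 mm above the board's height and 25 mm or more past the board's end) ((height (world z) of nut1 above 0.056 m or (height (world z) of nut1 above 0.046 m and y of nut1 in the frame of catch_tray between -0.03 and 0.03 m and x of nut1 in the frame of catch_tray between -0.12 and 0.12 m)) or (height (world z) of nut2 above 0.056 m or (height (world z) of nut2 above 0.046 m and y of nut2 in the frame of catch_tray between -0.03 and 0.03 m and x of nut2 in the frame of catch_tray between -0.12 and 0.12 m)) or (height (world z) of nut3 above 0.056 m or (height (world z) of nut3 above 0.046 m and y of nut3 in the frame of catch_tray between -0.03 and 0.03 m and x of nut3 in the frame of catch_tray between -0.12 and 0.12 m)) or (height (world z) of nut4 above 0.056 m or (height (world z) of nut4 above 0.046 m and y of nut4 in the frame of catch_tray between -0.03 and 0.03 m and x of nut4 in the frame of catch_tray between -0.12 and 0.12 m))).
It fails at once if the lamp or the relay is shifted by more than 12 mm or tipped by more than 0.3 rad (not (distance of each of lamp, relay from where it was at the start of the episode below 0.012 m and angle between each of lamp, relay's own z axis and vertical below 0.3 rad)).
It also fails if it takes over 58 s, if anything falls off the work surface, if the arm or the gripper's body presses on something with over 40 N, if the wrist force passes 120 N, or if a joint passes its speed limit or range.

## Working session

There is one attempt and no reset: what is moved stays moved. The work goes in short steps, Python scripts to look and compute and a tool call to move; the robot and the scene stay as the last step left them, time stands still between calls to the robot, and variables do not carry over. Pictures are saved under pics/ and viewed, at most 10 in all, crops included, and the job is handed in when it is done.

Besides the shell and the picture viewer there is one more tool, called after "Emit:" as name(argument=value, ...) on one line, values as JSON. step_arm: Moves the arm, as the interface text tells. Its arguments: {"type":"object","properties":{"linear":{"type":"array","items":{"type":"array","items":{"type":"number"}}},"turn":{"type":"array","items":{"type":"array","items":{"type":"number"}}},"claw":{"type":"number"}},"required":["linear","turn"]}

```bash
ls; mkdir -p pics; python3 - <<'E'
from station import robot, grab_frame, camera_model
import cv2,numpy as np
np.set_printoptions(precision=4,suppress=True)
s=robot.observe();print(s['time_s'],s['tcp_pos'],s['tcp_rot'],s['grip_width'])
for n in("top","scene"):
    cv2.imwrite(f"pics/{n}0.png",grab_frame(n));m=camera_model(n);print(n,{k:v for k,v in m.items()})
E
```

```text
pics
0.0 [ 0.1773 -0.5987  0.2214] [-0.001   0.9897  0.1434 -0.    ] 0.08720699538904395
top {'fx': 499.457890270104, 'fy': 499.457890270104, 'cx': 284.074466326091, 'cy': 215.45742810679187, 'T': array([[-0.022 ,  0.984 , -0.1766,  0.3993],
       [-0.9996, -0.0252, -0.016 ,  0.0148],
       [-0.0202,  0.1761,  0.9842,  1.0287],
       [ 0.    ,  0.    ,  0.    ,  1.    ]])}
scene {'fx': 491.7814555828834, 'fy': 491.7814555828834, 'cx': 280.6586290129734, 'cy': 211.90634145234523, 'T': array([[ 0.2026, -0.6559,  0.7272,  1.1166],
       [ 0.9792,  0.1313, -0.1544, -0.0815],
       [ 0.0058,  0.7434,  0.6689,  0.5713],
       [ 0.    ,  0.    ,  0.    ,  1.    ]])}
```

View pics/top0.png

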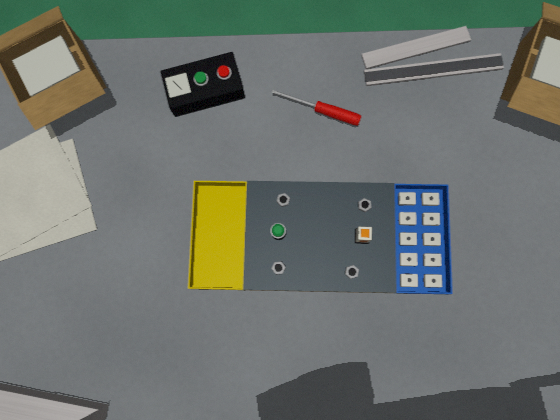

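```bash
cat > h.py <<'E'
from station import robot, grab_frame, camera_model
import cv2,numpy as np
np.set_printoptions(precision=4,suppress=True)
def ray(name,uv,z):
    m=camera_model(name);T=m['T']
    d=T[:3,:3]@[(uv[0]-m['cx'])/m['fx'],-(uv[1]-m['cy'])/m['fy'],-1]
    return T[:3,3]+d*(z-T[2,3])/d[2]
def blobs(mask,amin,amax):
    n,_,st,c=cv2.connectedComponentsWithStats(mask.astype(np.uint8))
    return [(c[i],st[i]) for i in range(1,n) if amin<=st[i,4]<=amax]
E
python3 - <<'E'
from h import *
im=cv2.imread('pics/top0.png');hsv=cv2.cvtColor(im,cv2.COLOR_BGR2HSV)
H,S,V=cv2.split(hsv)
y=(H>20)&(H<35)&(S>150)&(V>80)
b=(H>100)&(H<125)&(S>150)
for nm,m in(('y',y),('b',b)):
    c=max(blobs(m,200,99999),key=lambda q:q[1][4]);print(nm,c[1])
    pts=np.argwhere(m)[:,::-1].astype(np.float32);r=cv2.minAreaRect(pts)
    print(nm,[ray('top',p,.034)[:2] for p in cv2.boxPoints(r)])
roi=np.zeros(V.shape,bool);roi[183:290,249:393]=1
for c,s in blobs(roi&(V>110)&(S<80),8,400):print('light',c,s,ray('top',c,.053)[:2])
for c,s in blobs(roi&(V<35),8,400):print('dark',c,s,ray('top',c,.05)[:2])
for c,s in blobs(roi&(S>120),8,400):print('col',c,s,ray('top',c,.088)[:2])
cv2.imwrite('pics/top0z.png',cv2.resize(im[175:300,180:460],None,fx=2.8,fy=2.8,interpolation=cv2.INTER_CUBIC))
E
```

```text
y [ 188  181   59  109 5807]
y [array([0.4368, 0.2249]), array([0.6594, 0.2173]), array([0.6511, 0.1055]), array([0.4296, 0.1173])]
b [ 395  184   57  110 3386]
b [array([0.6757, 0.3235]), array([0.9099, 0.2221]), array([ 0.5864, -0.3875]), array([ 0.3775, -0.271 ])]
light [282.7949 198.8846] [277 193  13  13  78] [0.608  0.0325]
light [364.4865 204.1892] [359 198  12  13  74] [ 0.593  -0.1295]
light [277.5429 230.3143] [270 223  16  15  70] [0.5448 0.0442]
light [364.3077 233.0342] [358 226  14  15 117] [ 0.5352 -0.1263]
light [277.8523 267.6023] [271 262  15  12  88] [0.4714 0.0451]
light [351.9231 271.3407] [346 265  13  14  91] [ 0.4608 -0.0986]
dark [364.5    203.8077] [362 201   6   6  26] [ 0.5943 -0.13  ]
dark [279.1 238.4] [275 237   9   3  10] [0.5291 0.0416]
col [277.5254 229.8814] [272 224  12  13 118] [0.5405 0.0432]
col [364.5538 232.5692] [361 229   8   9  65] [ 0.5312 -0.1217]
```

View pics/top0z.png

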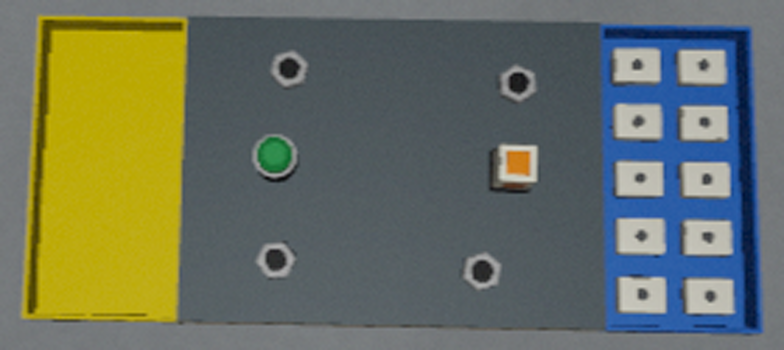

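Yellow tray is on the left (+y). The nuts are at about pixels (283,199), (364,204), (278,268) and (352,271), the lamp at (278,230) and the relay at (364,233). I'll push with the fingers about 15 mm apart and take the front nuts first.

Emit:
step_arm(linear=[[0.429,0.584,0],[0.429,0.584,0],[0.429,0.584,0],[0.429,0.584,0],[0.429,0.584,0],[0.429,0.584,0],[0.429,0.584,0],[0.429,0.584,0]], turn=[[0,0,0.196],[0,0,0.196],[0,0,0.196],[0,0,0.196],[0,0,0.196],[0,0,0.196],[0,0,0.196],[0,0,0.196]], claw=0.66)

```text
time_s: 1.1
tcp_pos: [0.4741, -0.1944, 0.2224]
tcp_rot: [0.0, 0.725, 0.689, -0.0]
contact_force: [1.6, -0.3, -0.6]
grip_width: 0.0177
gripper_force: 0.0
```

Emit:
step_arm(linear=[[0.13,0.18,0],[0.13,0.18,0],[0.13,0.18,0],[0.13,0.18,0],[0.13,0.18,-0.06],[0.13,0.18,-0.1],[0.13,0.18,-0.1],[0.13,0.18,-0.1]], turn=[[0,0,0],[0,0,0],[0,0,0],[0,0,0],[0,0,0],[0,0,0],[0,0,0],[0,0,0]])

```text
time_s: 2.1
tcp_pos: [0.6043, -0.0166, 0.1241]
tcp_rot: [0.001, 0.725, 0.689, 0.001]
contact_force: [-0.5, 0.9, 0.8]
grip_width: 0.0147
gripper_force: 0.0
```

```bash
python3 - <<'E'
from h import *
s=robot.observe();print(s['time_s'],s['tcp_pos'],s['tcp_rot'],s['grip_width'])
E
```

```text
2.1 [ 0.6043 -0.0166  0.1241] [0.0007 0.7252 0.6886 0.0006] 0.014687590471217817
```

Emit:
step_arm(linear=[[0.002,0,-0.03],[0.002,0,-0.06],[0.002,0,-0.07],[0.002,0,-0.079],[0.002,0,-0.079],[0.002,0,-0.079]], turn=[[0,0,0],[0,0,0],[0,0,0],[0,0,0],[0,0,0],[0,0,0]])

```text
time_s: 2.85
tcp_pos: [0.6063, -0.0164, 0.0448]
tcp_rot: [0.001, 0.725, 0.689, 0.001]
contact_force: [-0.2, -0.4, -0.4]
grip_width: 0.015
gripper_force: 0.0
```

Push to y≈0.125 (Δy 0.141) at about 0.12 m/s.

Emit:
step_arm(linear=[[0.001,0.015,0],[0.002,0.03,0],[0.002,0.045,0],[0.003,0.06,0],[0.004,0.075,0],[0.004,0.09,0],[0.005,0.105,0],[0.006,0.12,0]], turn=[[0,0,0],[0,0,0],[0,0,0],[0,0,0],[0,0,0],[0,0,0],[0,0,0],[0,0,0]])

```text
time_s: 3.85
tcp_pos: [0.6114, 0.1048, 0.0435]
tcp_rot: [-0.0, 0.725, 0.689, 0.0]
contact_force: [-0.2, -0.1, -0.1]
grip_width: 0.0151
gripper_force: 0.0
```

Emit:
step_arm(linear=[[0.001,0.013,0],[0.002,0.024,0],[0.002,0.024,0],[0.002,0.014,0.02],[0.002,0.0,0.06]], turn=[[0,0,0],[0,0,0],[0,0,0],[0,0,0],[0,0,0]])

```text
time_s: 4.47
tcp_pos: [0.6119, 0.1025, 0.1033]
tcp_rot: [-0.001, 0.725, 0.689, -0.002]
contact_force: [0.8, 0.2, 1.5]
grip_width: 0.0145
gripper_force: 0.0
```

```bash
python3 - <<'E'
from h import *
s=robot.observe();print(s['time_s'],s['tcp_pos'],s['grip_width'])
im=grab_frame('scene');cv2.imwrite('pics/s1.png',im)
E
```

```text
4.475 [0.6119 0.1025 0.1033] 0.014512467706764625
```

View pics/s1.png

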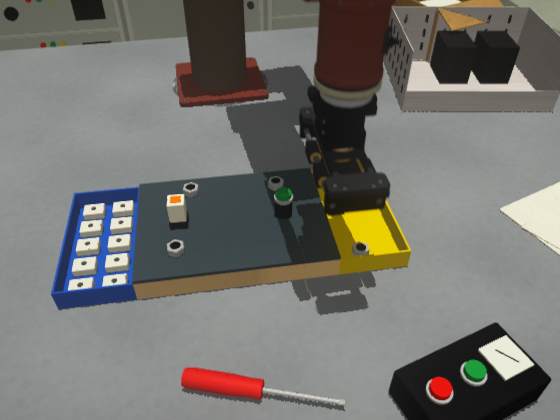

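Nut 1 lies flat in the yellow tray, at pixel (360,249). The lamp (283,200) and relay (176,208) haven't moved. Next is the near front nut.

Emit:
step_arm(linear=[[0,0,0.03],[-0.05,-0.037,0.03],[-0.1,-0.074,0.03],[-0.143,-0.107,0.03],[-0.143,-0.107,0.0],[-0.143,-0.107,-0.04],[-0.143,-0.107,-0.058],[-0.143,-0.107,-0.058]], turn=[[0,0,0],[0,0,0],[0,0,0],[0,0,0],[0,0,0],[0,0,0],[0,0,0],[0,0,0]])

```text
time_s: 5.52
tcp_pos: [0.4695, -0.0041, 0.0453]
tcp_rot: [-0.001, 0.725, 0.688, -0.001]
contact_force: [0.7, -0.5, 0.2]
grip_width: 0.0147
gripper_force: 0.0
```

Emit:
step_arm(linear=[[0.001,0.015,0],[0.002,0.03,0],[0.002,0.045,0],[0.003,0.06,0],[0.004,0.075,0],[0.004,0.09,0],[0.005,0.105,0],[0.006,0.118,0]], turn=[[0,0,0],[0,0,0],[0,0,0],[0,0,0],[0,0,0],[0,0,0],[0,0,0],[0,0,0]])

```text
time_s: 6.52
tcp_pos: [0.4763, 0.1158, 0.0454]
tcp_rot: [-0.0, 0.725, 0.689, -0.0]
contact_force: [0.2, 0.4, -0.1]
grip_width: 0.0147
gripper_force: 0.0
```

Emit:
step_arm(linear=[[0.001,0.013,0],[0.001,0.018,0],[0.001,0.018,0],[0.001,0.01,0.02],[0.001,0.0,0.06],[0.001,0,0.09]], turn=[[0,0,0],[0,0,0],[0,0,0],[0,0,0],[0,0,0],[0,0,0]])

```text
time_s: 7.28
tcp_pos: [0.4777, 0.1137, 0.1369]
tcp_rot: [0.0, 0.726, 0.688, 0.0]
contact_force: [0.4, -0.4, 0.2]
grip_width: 0.0145
gripper_force: 0.0
```

Emit:
step_arm(linear=[[-0.009,-0.06,0],[-0.018,-0.12,0],[-0.018,-0.18,0],[-0.018,-0.24,0],[-0.018,-0.261,-0.02],[-0.018,-0.261,-0.06],[-0.018,-0.261,-0.092],[-0.018,-0.261,-0.092]], turn=[[0,0,0],[0,0,0],[0,0,0],[0,0,0],[0,0,0],[0,0,0],[0,0,0],[0,0,0]])

```text
time_s: 8.28
tcp_pos: [0.4587, -0.1468, 0.0424]
tcp_rot: [-0.001, 0.725, 0.688, -0.0]
contact_force: [-0.1, 0.2, -0.3]
grip_width: 0.0145
gripper_force: 0.0
```

```bash
python3 - <<'E'
from h import *
s=robot.observe();print(s['time_s'],s['tcp_pos'],s['grip_width'])
im=grab_frame('top');cv2.imwrite('pics/t2.png',cv2.resize(im[175:300,180:460],None,fx=2.8,fy=2.8,interpolation=cv2.INTER_CUBIC))
V=im.max(2).astype(int);S=V-im.min(2)
roi=np.zeros(V.shape,bool);roi[183:290,190:393]=1
for c,st in blobs(roi&(V>110)&(S<40),8,400):print(c,st,ray('top',c,.053)[:2],ray('top',c,.016)[:2])
E
```

```text
8.275 [ 0.4587 -0.1468  0.0424] 0.014486718429093765
[190.5843 201.1798] [190 183   3  48  89] [0.6082 0.2173] [0.6161 0.225 ]
[225.9265 200.1471] [221 194  11  13  68] [0.6084 0.1463] [0.6163 0.1513]
[364.5765 204.2824] [359 198  13  13  85] [ 0.5928 -0.1297] [ 0.6001 -0.1352]
[277.557 229.962] [270 223  17  15  79] [0.5455 0.0442] [0.5511 0.0453]
[360.2951 233.0492] [358 226   8  14  61] [ 0.5353 -0.1184] [ 0.5405 -0.1235]
[314.6364 259.6364] [312 258   7   4  11] [ 0.4852 -0.027 ] [ 0.4885 -0.0286]
[237.5143 270.9857] [235 264   6  14  70] [0.4667 0.1239] [0.4692 0.128 ]
[352.6296 276.0741] [348 274  10   5  27] [ 0.4516 -0.0995] [ 0.4536 -0.1038]
[347.3 287.1] [342 283  10   7  30] [ 0.4307 -0.0883] [ 0.4319 -0.0922]
[193.5 289. ] [190 289   8   1   8] [0.4338 0.2097] [0.4351 0.2171]
```

View pics/t2.png

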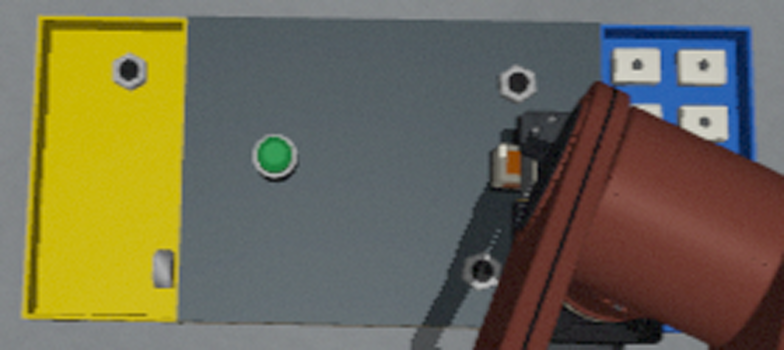

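Nut 1 is flat in the tray. Nut 2 is in the tray too, but standing on edge by the board, at zoomed pixel (163,268). The lamp and relay haven't moved. I'll steer nut 3 slightly inward so it doesn't land on nut 2.

Emit:
step_arm(linear=[[0.001,0.015,0.002],[0.003,0.03,0.002],[0.005,0.045,0.002],[0.007,0.06,0.002],[0.009,0.075,0.002],[0.011,0.09,0.002],[0.013,0.105,0.002],[0.015,0.12,0.002]], turn=[[0,0,0],[0,0,0],[0,0,0],[0,0,0],[0,0,0],[0,0,0],[0,0,0],[0,0,0]])

```text
time_s: 9.32
tcp_pos: [0.4745, -0.0253, 0.0455]
tcp_rot: [-0.0, 0.725, 0.689, -0.0]
contact_force: [-0.1, -1.5, 0.4]
grip_width: 0.0146
gripper_force: 0.4
```

Emit:
step_arm(linear=[[0.002,0.015,0],[0.004,0.03,0],[0.006,0.045,0],[0.008,0.06,0],[0.01,0.075,0],[0.013,0.09,0],[0.018,0.105,0],[0.023,0.12,0]], turn=[[0,0,0],[0,0,0],[0,0,0],[0,0,0],[0,0,0],[0,0,0],[0,0,0],[0,0,0]])

```text
time_s: 10.32
tcp_pos: [0.4978, 0.0947, 0.0455]
tcp_rot: [-0.0, 0.725, 0.689, 0.0]
contact_force: [-0.5, -0.5, 0.5]
grip_width: 0.0147
gripper_force: 0.4
```

Emit:
step_arm(linear=[[0.004,0.015,0],[0.006,0.03,0],[0.006,0.038,0],[0.006,0.038,0],[0.006,0.03,0.02],[0.006,0.02,0.06],[0.006,0.02,0.09]], turn=[[0,0,0],[0,0,0],[0,0,0],[0,0,0],[0,0,0],[0,0,0],[0,0,0]])

```text
time_s: 11.2
tcp_pos: [0.5036, 0.1126, 0.1369]
tcp_rot: [0.0, 0.726, 0.688, 0.0]
contact_force: [0.5, 0.6, 0.6]
grip_width: 0.0145
gripper_force: 0.0
```

Emit:
step_arm(linear=[[0.02,-0.06,0],[0.04,-0.12,0],[0.06,-0.18,0],[0.08,-0.24,0],[0.088,-0.285,0],[0.088,-0.285,-0.04],[0.088,-0.285,-0.08],[0.088,-0.285,-0.091]], turn=[[0,0,0],[0,0,0],[0,0,0],[0,0,0],[0,0,0],[0,0,0],[0,0,0],[0,0,0]])

```text
time_s: 12.2
tcp_pos: [0.5886, -0.171, 0.0412]
tcp_rot: [-0.003, 0.725, 0.688, -0.001]
contact_force: [-0.7, -0.2, -0.0]
grip_width: 0.0147
gripper_force: 0.0
```

```bash
python3 - <<'E'
from h import *
s=robot.observe();print(s['time_s'],s['tcp_pos'],s['grip_width'])
im=grab_frame('top');cv2.imwrite('pics/t3.png',cv2.resize(im[175:300,180:460],None,fx=2.8,fy=2.8,interpolation=cv2.INTER_CUBIC))
E
```

```text
12.2 [ 0.5886 -0.171   0.0412] 0.014664291838296175
```

View pics/t3.png

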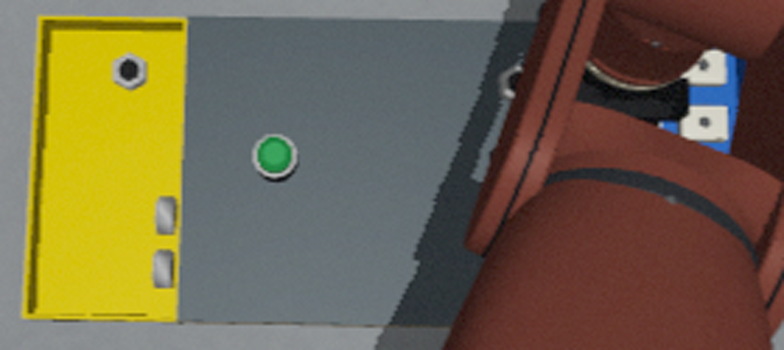

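Nuts 2 and 3 stand on edge in the tray at zoomed (163,268) and (166,215), and nut 1 lies flat at (129,71). Pushing nut 4 now.

Emit:
step_arm(linear=[[0.002,0.015,0.004],[0.002,0.03,0.004],[0.003,0.045,0.004],[0.003,0.06,0.004],[0.004,0.075,0.004],[0.004,0.09,0.004],[0.005,0.105,0.004],[0.005,0.12,0.004]], turn=[[0,0,0],[0,0,0],[0,0,0],[0,0,0],[0,0,0],[0,0,0],[0,0,0],[0,0,0]])

```text
time_s: 13.25
tcp_pos: [0.5964, -0.0503, 0.0485]
tcp_rot: [-0.0, 0.725, 0.689, -0.0]
contact_force: [0.6, -0.6, 1.0]
grip_width: 0.015
gripper_force: 0.3
```

Emit:
step_arm(linear=[[0,0.015,0],[0,0.03,0],[0,0.045,0],[0,0.06,0],[0,0.075,0],[0,0.09,0],[0,0.105,0],[-0.001,0.12,0]], turn=[[0,0,0],[0,0,0],[0,0,0],[0,0,0],[0,0,0],[0,0,0],[0,0,0],[0,0,0]])

```text
time_s: 14.25
tcp_pos: [0.5954, 0.0697, 0.0485]
tcp_rot: [0.0, 0.725, 0.689, 0.0]
contact_force: [-1.0, -0.5, -0.0]
grip_width: 0.0147
gripper_force: 0.2
```

Emit:
step_arm(linear=[[-0.004,0.015,0],[-0.008,0.03,0],[-0.01,0.045,0],[-0.01,0.06,0],[-0.01,0.06,0],[-0.01,0.05,0.02],[-0.01,0.04,0.06],[-0.01,0.04,0.1]], turn=[[0,0,0],[0,0,0],[0,0,0],[0,0,0],[0,0,0],[0,0,0],[0,0,0],[0,0,0]])

```text
time_s: 15.25
tcp_pos: [0.5857, 0.1066, 0.1509]
tcp_rot: [0.0, 0.726, 0.688, 0.0]
contact_force: [-0.2, -0.6, 0.1]
grip_width: 0.0148
gripper_force: 0.0
```

Emit:
step_arm(linear=[[0,-0.06,0.03],[0,-0.12,0.06],[0,-0.18,0.06],[0,-0.24,0.06],[0,-0.3,0.06],[0,-0.3,0.06]], turn=[[0,0,0],[0,0,0],[0,0,0],[0,0,0],[0,0,0],[0,0,0]])

```text
time_s: 16.0
tcp_pos: [0.5845, -0.1974, 0.2102]
tcp_rot: [0.001, 0.728, 0.686, -0.0]
contact_force: [-0.3, -0.3, -0.7]
grip_width: 0.0151
gripper_force: 0.0
```

```bash
python3 - <<'E'
from h import *
s=robot.observe();print(s['time_s'],s['tcp_pos'],s['grip_width'])
a=grab_frame('top')[175:300,180:460];b=grab_frame('scene')[160:310,40:440]
cv2.imwrite('pics/t4.png',np.vstack([cv2.resize(a,(640,286)),cv2.resize(b,(640,240))]))
E
```

```text
16.0 [ 0.5845 -0.1974  0.2102] 0.015111912643590469
```

View pics/t4.png

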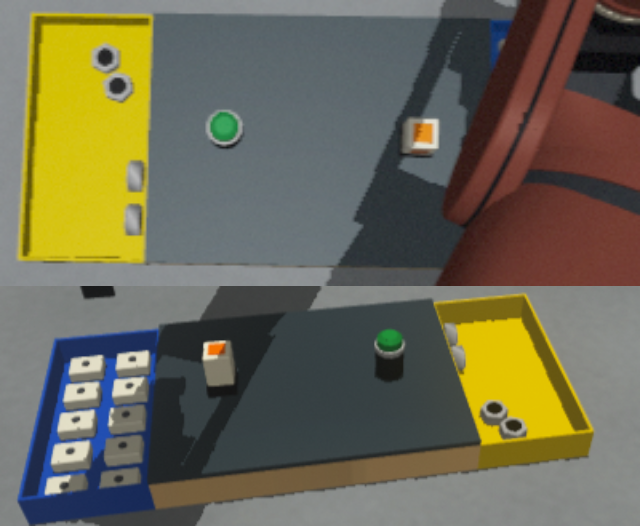

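All four nuts are in the yellow tray, two flat and two standing on edge against the wall. The lamp and relay are unmoved and the arm is clear.

```bash
python3 -c "
from station import robot
print(robot.close_job())"
```

```text
the job is handed in; nothing more can be done
None
```

I swept all four nuts off the board into the yellow tray and handed the job in at about 16 s. The last pictures show the lamp and relay still standing where they were; two of the nuts rest on edge against the tray's board-side wall, and no verdict came back.

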